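Open a ratchet clamp to free a roll of tape

TASK

A roll of tape is shut in between the jaws of the ratchet clamp on the bench. Open the clamp fully with your fingertips: press the release paddle on top of the sliding jaw down, keep it down while you push the jaw back along its bar right up to the end stop, then let go. Do not grasp, lift or shift the roll of tape, and leave the other things on the bench where they are.

Things in the scene. Friction and masses are not known exactly. Their poses are not given: they have to be found in the camera images.
- clamp: Steel and aluminium ratchet clamp, screwed to the bench. Base 340 (x) x 110 (y) x 8 mm; origin: centre of its underside. Bar along x, 26 mm wide, top at z = 34 mm. Fixed jaw at the -x end (inner face x = -145 mm, top z = 58 mm); end stop at the +x end (inner face x = 147 mm, top z = 50 mm). With the paddle up, the jaw cannot be pushed to +x beyond 6 mm of play; towards -x it always slides.
- jaw (a joint): Travel of the sliding jaw along the clamp's +x, in m: 0 = nearest the fixed jaw, 0.110 = against the end stop (fully open). Starts from 0 to 0.04. Its rubber gripping face is 90 mm wide, at clamp x = -50 mm + travel, top z = 58 mm. With the release down it slides with about 1 N of friction and stays where left.
- release (a joint): Downward travel of the release paddle, in m: 0 = up, 0.010 = fully down; spring 3 N at the top, 5.5 N fully down. The ratchet lets the jaw go from 0.0045 on; let go of, the paddle springs up and the ratchet locks again. May read up to 0.004 untouched, while the pawl rests on a tooth.
- paddle_top (a point): Centre of the top face of the black release paddle: a flat plate 38 (clamp x) x 46 (clamp y) x 8 mm, top 78 mm above the bench when up, 68 mm when fully down. It rides on the sliding jaw (clamp x = -10 mm + travel) and moves straight down. Same axes as the clamp.
- push_face (a point): Point on the -x face of the sliding jaw's upright aluminium push plate, on its centre line, 100 mm above the bench, 22 mm to the clamp's +x of the paddle's centre. Plate 56 mm wide, 10 mm thick, top at 112 mm; it stands 3 mm behind the paddle's +x edge, so a fingertip on the paddle can push the jaw to +x against it. Same axes as the clamp.
- tape_spare: Roll of brown packing tape, 92 mm across, 48 mm high, lying flat on the clamp's base plate between the jaws, loose; origin at the centre of its underside, which is 8 mm above the bench.
- tape_mask: Roll of pale masking tape, 100 mm across, 25 mm high, lying flat on the bench beyond the clamp; origin at the centre of its underside. A bystander.
- scoop_cup: Grey cup, 66 mm across, 89 mm high, on the bench beyond the clamp; origin at the centre of its underside. A bystander.
- mist_8: White spray bottle, 54 mm across, 198 mm high, on the bench just past the fixed-jaw end of the clamp; origin at the centre of its underside. A bystander.
- marker: White and black marker pen, 135 mm long, 17 mm thick, lying on the bench on the robot's side of the clamp; origin at the centre of its underside. A bystander.
Not all that is in view belongs to the job. Leave any black or red look-alike of the tape_spare alone.

How it is judged:
By the outcome, as a careful person would: the job done as asked, in the order asked, and still so for the second after the job is handed in, with the robot touching nothing.
It also fails if it takes over 35 s, if anything falls off the work surface, if the arm or the gripper's body presses on something with over 40 N, if the wrist force passes 120 N, or if a joint passes its speed limit or range.

ROBOT

A 6-joint arm with a two-finger parallel gripper is mounted at the origin on a cart in front of the work surface, level with it; the furniture and walls round the work are solid. World frame = base frame: x ahead of the robot, y to its left, z up, the work surface at z = 0. Lengths are in m, angles in rad, forces in N, time in s.
With the tool pointing down it reaches from about 0.3 to 0.75 m from the base axis. Payload 8.5 kg.
Tool frame: the origin (TCP) lies between the finger pads; the fingertips stand 17 mm ahead of it and the grasp point (between the pads) lies 2 mm behind it; z points along the fingers, y is the direction in which the jaws open and shut (so a half turn about z gives the same grasp; the last joint's range is limited). The gripper opens to 88 mm and grips with 3 to 60 N. Pads are 18 mm wide; open, the fingers measure 123 mm over their backs; the gripper's body (75 mm by 187 mm) begins 45 mm behind the grasp point.
Start: joints at [1.082, 0.381, 1.297, -0, 1.464, -0.215], TCP at [0.149, 0.529, 0.229] pointing down, gripper open.
Joint ranges: [-3.11, 3.11], [-0.89, 2.33], [0.22, 2.48], [-1.42, 4.56], [0.17, 2.85], [-2.88, 2.88]. Speed limits (rad/s): [2.39, 2.39, 3.14, 3.14, 3.14, 3.14].

INTERFACE

Orientations are given as a unit quaternion [w, x, y, z].
In Python, from bench import ctrl, jaws, snapshot, camera_info, spotter, status gives the robot as it stands. The module is installed in compiled form; this text tells all that it offers. Calls block until the motion is done:
- ctrl.reach(position, orientation): joint-space move of the TCP to a pose.
- ctrl.movel(position, v=0.15, orientation=None, force_limit=None): straight line of the TCP; orientation=None keeps the orientation; v is the mean speed in m/s. With force_limit (N) it stops when the force on the tool has changed by that much, and returns True; else False.
- ctrl.move_joints(angles): joint-space move.
- jaws.set_gripper(opening, effort=None): finger opening in m; effort is the grip in N (None keeps the last); returns when the fingers have stopped.
- ctrl.sleep(seconds).
- ctrl.solve_ik(position, orientation): joint angles nearest the present ones, or None.
- snapshot(name): name is "scene" or "top" or "wrist"; returns (picture, depth): 384x512x3 uint8, red, green, blue; 384x512 float32, m along the optical axis (not along the pixel's ray), 0 where there is no reading.
- camera_info(name): a dict with "vertical_fov" (degrees; the focal length in pixels is half the picture's height over the tangent of half this angle, whatever the lens; pixels are square), "cx", "cy" (the principal point, pixels), "extrinsics" (4x4, takes a point from camera to world coordinates); the wrist camera has in their place "T_tool_cam" (4x4, takes a point from camera to tool coordinates, whose origin is the TCP and whose axes are the flange's). Camera axes: x right, y down, z forward; pixel columns grow to the right and rows downward; lengths in m; the calibration is good to about 2 mm. A picture is of the moment at which its call begins: read the wrist's pose just before it. camera_info takes no time and is no camera call.
A pose or a line that the arm cannot do raises ctrl.IKError and nothing moves.
- ctrl.finish_job(): hands the job in, once; it reports no verdict.
Trained networks look in the newest picture that a camera, given by its name, has taken for a name from the list of things; names that differ only in an ending like _2 or _b are one class to them, and where a whole thing is asked for, a point or a joint stands for the part that bears it (a point fixed in the world has none). Each returns a list of dicts, best first, with "p" (0 to 1); they miss things now and then, are a little off and sometimes report something else, mostly with a low value. They report only what shows in the picture. A call takes as long as a camera call. They do not tell look-alikes from the thing itself.
- spotter.search_frame(camera, thing): "pixel" ([column, row] in pixels, amid what is visible of it).
- spotter.spot_point(camera, thing): "pixel" ([column, row] in pixels: a listed point, or the origin of a listed thing).
Readings, each from a call of its own:
- status.current_time_s(): time.
- status.current_joint_pos(): joint angles.
- status.current_joint_vel(): joint speeds.
- status.current_effort(): joint torques, N m.
- status.current_tool_pos(): TCP position.
- status.current_tool_rot(): TCP orientation.
- status.current_ft_force(): force on the tool from outside, world axes, zero at the start.
- status.current_torque(): the same for the moment, N m.
- status.current_gripper_width(): finger opening in m.
Only numpy, scipy, OpenCV 4.12 (cv2) and the standard library are available. Lean on these libraries where they do the work, as an engineer would, in place of code of your own. Each camera call takes 0.05 s, during which the arm holds its last target. There are 200 camera calls.

## Working session

There is one attempt and no reset: what is moved stays moved. The work goes in short steps, each a Python script; the robot and the scene stay as the last script left them, time stands still between calls to the robot, and variables do not carry over. Pictures are saved under pics/ and viewed, about 8 in all and at most 12, crops included, and the job is handed in when it is done.

```bash
mkdir -p pics; cat > h.py <<'E'
import numpy as np, cv2
from bench import ctrl, jaws, snapshot, camera_info, spotter, status
def world(cam, px, depth, T=None):
    i=camera_info(cam); f=192/np.tan(np.radians(i["vertical_fov"])/2)
    u,v=px; r=max(0,int(round(v))-2); c=max(0,int(round(u))-2)
    d=depth[r:r+5,c:c+5]; d=np.median(d[d>0])
    p=np.array([(u-i["cx"])/f*d,(v-i["cy"])/f*d,d,1])
    return ((i["extrinsics"] if T is None else T@i["T_tool_cam"])@p)[:3]
E
python3 - <<'E'
from h import *
ims=[]
for cam in ("top","scene"):
    im,d=snapshot(cam); cv2.imwrite(f"pics/{cam}0.png",im[...,::-1]); np.save(f"{cam}0.npy",d)
    for t in ("clamp","paddle_top","push_face","tape_spare","tape_mask","scoop_cup","mist_8","marker"):
        for r in spotter.spot_point(cam,t)[:2]:
            print(cam,t,np.round(r["pixel"]),round(r["p"],2),np.round(world(cam,r["pixel"],d),3))
print(status.current_time_s(), status.current_tool_rot())
E
```

```text
top clamp [270. 204.] 0.65 [ 0.533 -0.067  0.074]
top paddle_top [272. 200.] 0.46 [ 0.544 -0.073  0.074]
top push_face [276. 201.] 0.73 [ 0.541 -0.086  0.075]
top tape_spare [172. 269.] 0.83 [ 0.368  0.209 -0.   ]
top tape_spare [157. 191.] 0.68 [0.591 0.252 0.   ]
top tape_mask [290. 156.] 0.68 [ 0.687 -0.137 -0.001]
top tape_mask [275. 240.] 0.46 [ 0.441 -0.084  0.013]
top scoop_cup [249. 157.] 0.59 [ 0.685 -0.015  0.001]
top scoop_cup [273. 202.] 0.17 [ 0.539 -0.075  0.074]
top mist_8 [192. 231.] 0.6 [0.46  0.142 0.116]
top marker [276. 240.] 0.63 [ 0.44  -0.085  0.013]
scene clamp [262. 202.] 0.8 [ 0.519 -0.024  0.047]
scene paddle_top [262. 182.] 0.7 [ 0.543 -0.059  0.074]
scene push_face [266. 168.] 0.75 [ 0.548 -0.086  0.101]
scene tape_spare [167. 279.] 0.94 [ 0.588  0.248 -0.   ]
scene tape_spare [261. 319.] 0.73 [ 0.372  0.212 -0.001]
scene tape_mask [229. 171.] 0.85 [ 0.688 -0.118 -0.001]
scene scoop_cup [206. 191.] 0.57 [0.663 0.017 0.039]
scene mist_8 [231. 270.] 0.86 [0.471 0.174 0.04 ]
0.9 [-4.65529274e-06  1.36458204e-01  9.90645829e-01 -6.83572690e-06]
```

View pics/top0.png

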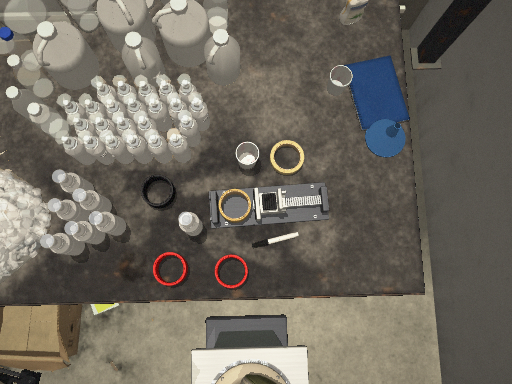

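View pics/scene0.png

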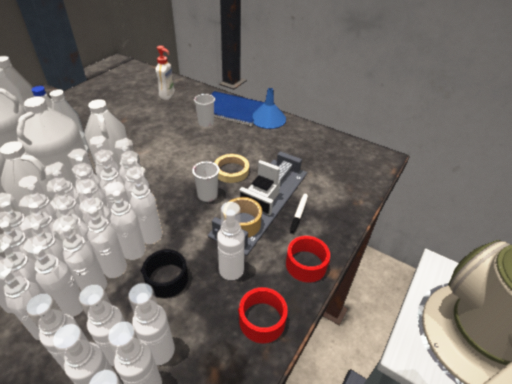

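The top view puts the clamp at about (210..329, 205). The brown tape_spare is between its jaws at (235,205) and the black paddle is at (268,202), with the end stop on the right (-y). The red rings at (170,269) and (231,271) and the black ring at (158,191) are the look-alikes, and I'll leave them alone. Next I'll look at the clamp from above with the wrist camera.

```bash
cat >> h.py <<'E'
from scipy.spatial.transform import Rotation as R
def quat(phi, flip=False):  # tool down, tool y at world angle phi
    th=(phi+np.pi/2)/2+(np.pi/2 if flip else 0)
    return [0,np.cos(th),np.sin(th),0]
def toolT():
    w,x,y,z=status.current_tool_rot(); T=np.eye(4); T[:3,:3]=R.from_quat([x,y,z,w]).as_matrix(); T[:3,3]=status.current_tool_pos(); return T
def cloud(cam,d,T=None):
    i=camera_info(cam); f=192/np.tan(np.radians(i["vertical_fov"])/2)
    v,u=np.mgrid[:384,:512]; P=np.stack([(u-i["cx"])/f*d,(v-i["cy"])/f*d,d,np.ones_like(d)],-1)
    return (P@(i["extrinsics"] if T is None else T@i["T_tool_cam"]).T)[...,:3]
E
python3 - <<'E'
from h import *
for fl in (0,1):
    j=ctrl.solve_ik([.53,-.06,.33],quat(.06,fl)); print(fl,None if j is None else np.round(j,2))
print(camera_info("wrist"))
P=cloud("top",np.load("top0.npy")); v,u=np.mgrid[:384,:512]
m=(P[...,2]>.006)&(u>205)&(u<335)&(v>178)&(v<230)
n,l,s,c=cv2.connectedComponentsWithStats(m.astype(np.uint8)); k=1+s[1:,4].argmax()
r=cv2.minAreaRect(P[l==k][:,:2].astype(np.float32)); print("rect",r)
mm=(l==k)&(P[...,2]>.095);print("plate",P[mm].mean(0),mm.sum())
E
```

```text
0 [-0.33  0.3   1.13 -0.    1.71 -0.39]
1 [-0.33  0.3   1.13 -0.    1.71  2.75]
{'vertical_fov': 61.886140392765725, 'cx': 253.78320202659333, 'cy': 188.83225620663242, 'T_tool_cam': array([[ 4.73744109e-04, -9.47827519e-01, -3.18783263e-01,
         8.25808541e-02],
       [ 9.99999888e-01,  4.55628479e-04,  1.31395997e-04,
         4.75249065e-04],
       [ 2.07059912e-05, -3.18783290e-01,  9.47827629e-01,
        -1.55139164e-01],
       [ 0.00000000e+00,  0.00000000e+00,  0.00000000e+00,
         1.00000000e+00]])}
rect ((0.47370287775993347, -0.07073532044887543), (0.2471255362033844, 0.3384283483028412), 3.1031246185302734)
plate [ 0.50831617 -0.07286543  0.32741804] 117
```

```bash
python3 - <<'E'
from h import *
jaws.set_gripper(0.0,20)
ctrl.reach([.53,-.05,.30],quat(.06))
T=toolT(); im,d=snapshot("wrist"); cv2.imwrite("pics/w1.png",im[...,::-1]); np.savez("w1.npz",d=d,T=T)
for t in ("clamp","paddle_top","push_face","tape_spare"):
    for r in spotter.spot_point("wrist",t)[:2]:
        print(t,np.round(r["pixel"]),round(r["p"],2),np.round(world("wrist",r["pixel"],d,T),3))
P=cloud("wrist",d,T); z=P[...,2]
for lo,hi,nm in((.105,.12,"plate top"),(.07,.085,"paddle"),(.005,.011,"base")):
    m=((z>lo)&(z<hi)&(d>0)).astype(np.uint8); n,l,s,c=cv2.connectedComponentsWithStats(m)
    for k in 1+np.argsort(-s[1:,4])[:2]: print(nm,s[k,:5],np.round(P[l==k].mean(0),4),[np.round(a,4) for a in cv2.minAreaRect(P[l==k][:,:2].astype(np.float32))])
print(status.current_time_s(),status.current_gripper_width())
E
```

```text
clamp [263. 154.] 0.57 [ 0.542 -0.049  0.074]
paddle_top [263. 166.] 0.87 [ 0.543 -0.064  0.075]
push_face [269. 188.] 0.79 [ 0.551 -0.084  0.094]
plate top [242 191  48  10 427] [ 0.5469 -0.0887  0.1101] [array([ 0.5468, -0.0899]), array([0.0543, 0.0106]), np.float64(2.2396)]
paddle [ 247  150   38   31 1106] [ 0.5453 -0.0617  0.0742] [array([ 0.5459, -0.0631]), array([0.0452, 0.0386]), np.float64(2.9467)]
paddle [368 101  44  52 414] [ 0.699  -0.011   0.0775] [array([ 0.6913, -0.0097]), array([0.0586, 0.0352]), np.float64(74.1992)]
base [ 223   23   43  215 3203] [ 0.5052 -0.0627  0.007 ] [array([ 0.5177, -0.0465]), array([0.0561, 0.2986]), np.float64(3.0985)]
base [ 267   24   42  236 2841] [ 0.5875 -0.0819  0.0071] [array([ 0.5749, -0.0636]), array([0.0507, 0.3379]), np.float64(3.0856)]
4.925 0.0003534913635109755
```

View pics/w1.png

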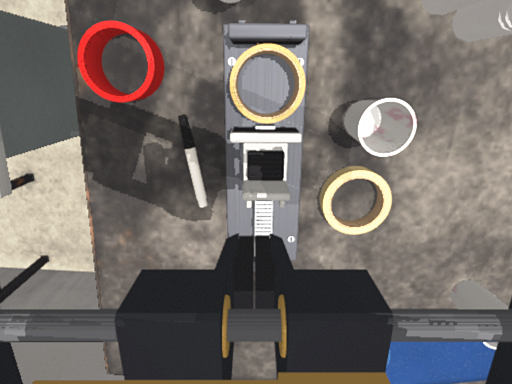

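The wrist view shows the paddle at (265,165), the push plate at (267,190), and the brown roll between the jaws at (268,83). Paddle centre is about (0.546, -0.063) and the clamp's +x axis is (0.054, -0.998). Pressing now.

```bash
python3 - <<'E'
from h import *
phi=.054; xc=np.array([np.sin(phi),-np.cos(phi),0]); pad=np.array([.5459,-.0631,0]); q=quat(phi)
p=pad+5e-3*xc
ctrl.reach(list(p+[0,0,.15]),q)
ctrl.movel(list(p+[0,0,.105]),v=.1)
print(np.round(status.current_ft_force(),2))
hit=ctrl.movel(list(p+[0,0,.083]),v=.02,force_limit=12)
t=np.array(status.current_tool_pos()); print(hit,np.round(t,4),np.round(status.current_ft_force(),2))
if t[2]>.0865+.004: raise SystemExit("too high")
hit=ctrl.movel(list(t+.03*xc),v=.04,force_limit=12)
print(hit,np.round(status.current_tool_pos(),4),np.round(status.current_ft_force(),2),status.current_time_s())
E
```

```text
[0.45 0.48 0.6 ]
False [ 0.5462 -0.0681  0.0831] [ 0.3  -0.63  0.86]
True [ 0.5467 -0.0794  0.083 ] [0.78 5.39 3.64] 7.875
```

```bash
python3 - <<'E'
from h import *
print(np.round(status.current_tool_pos(),4),np.round(status.current_ft_force(),2),status.current_gripper_width())
a,d=snapshot("wrist"); b,_=snapshot("scene")
a=cv2.resize(a[130:360,150:370],(600,600)) ; b=cv2.resize(b[130:260,190:320],(600,600),interpolation=cv2.INTER_CUBIC)
cv2.imwrite("pics/c2.png",cv2.resize(np.hstack([a,b]),(800,400))[...,::-1])
E
```

```text
[ 0.5467 -0.0794  0.083 ] [0.78 5.39 3.64] 0.0004829703474910055
```

View pics/c2.png

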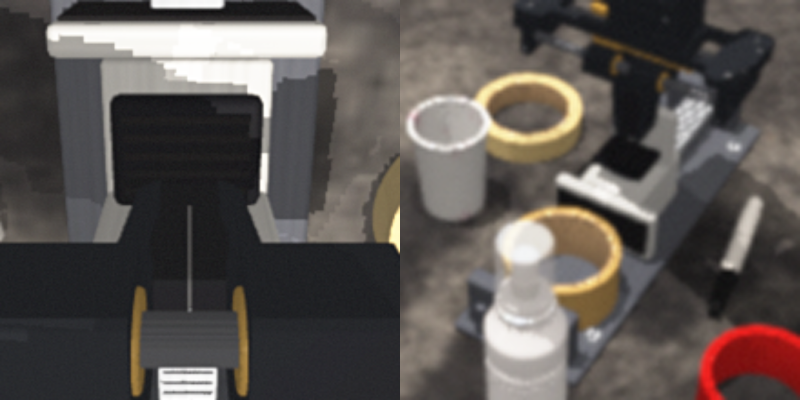

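The tips are on the paddle against the push plate, but the vertical force is low. I'll press further with a force limit and then push in steps.

```bash
python3 - <<'E'
from h import *
phi=.054; xc=np.array([np.sin(phi),-np.cos(phi),0])
t=np.array(status.current_tool_pos())
back=t-.003*xc; ctrl.movel(list(back),v=.04)
print("back",np.round(status.current_ft_force(),2))
for z in (.081,.079,.077):
    h=ctrl.movel([back[0],back[1],z],v=.02,force_limit=8); ctrl.sleep(.1)
    f=np.array(status.current_ft_force()); print(h,np.round(status.current_tool_pos(),4),np.round(f,2))
    if h or f[2]>9: break
b=np.array(status.current_tool_pos())
for s in (.010,.02):
    h=ctrl.movel(list(b+s*xc),v=.03,force_limit=15); ctrl.sleep(.1)
    print(h,np.round(status.current_tool_pos(),4),np.round(status.current_ft_force(),2))
    if h: break
print(status.current_time_s())
E
```

```text
back [ 0.68 -0.62 -0.14]
False [ 0.5465 -0.0765  0.0809] [ 0.08  0.05 -0.49]
False [ 0.5466 -0.0764  0.079 ] [0.15 0.5  0.16]
False [ 0.5466 -0.0764  0.077 ] [-0.41  0.42 -0.01]
True [ 0.5466 -0.0793  0.0769] [0.94 3.66 3.52]
9.6417
```

```bash
python3 - <<'E'
from h import *
T=toolT(); im,d=snapshot("wrist"); P=cloud("wrist",d,T); i=camera_info("wrist"); f=192/np.tan(np.radians(i["vertical_fov"])/2)
Pt=(np.c_[P.reshape(-1,3),np.ones(384*512)]@np.linalg.inv(T).T)[:,:3].reshape(384,512,3)
for c in (230,254):
  for r in range(140,330,8): print(c,r,"w",np.round(P[r,c]*1e3,0),"tool",np.round(Pt[r,c]*1e3,0))
C=np.linalg.inv(i["T_tool_cam"])
for p in ([0,0,.017],[.009,0,.017],[-.009,0,.017]):
    q=C@np.r_[p,1]; print("tip px",p,q[:2]/q[2]*f+[i["cx"],i["cy"]])
cv2.imwrite("pics/w3.png",cv2.resize(im[130:330,170:340],(680,800//1))[:600,...,::-1])
E
```

```text
230 140 w [531. -28.  50.] tool [ 51. -13.  28.]
230 148 w [531. -32.  57.] tool [ 48. -13.  21.]
230 156 w [532. -36.  57.] tool [ 44. -13.  20.]
230 164 w [532. -41.  57.] tool [ 39. -13.  20.]
230 172 w [532. -46.  57.] tool [ 34. -13.  20.]
230 180 w [532. -50.  58.] tool [ 30. -13.  19.]
230 188 w [533. -49.  75.] tool [ 31. -12.   3.]
230 196 w [534. -53.  77.] tool [ 27. -12.  -0.]
230 204 w [534. -57.  77.] tool [ 23. -12.  -0.]
230 212 w [534. -61.  78.] tool [ 19. -12.  -1.]
230 220 w [534. -66.  77.] tool [ 14. -12.  -0.]
230 228 w [534. -70.  78.] tool [ 10. -12.  -1.]
230 236 w [535. -69.  90.] tool [ 11. -11. -13.]
230 244 w [536. -69.  98.] tool [ 11. -10. -21.]
230 252 w [536. -69. 106.] tool [ 11. -10. -29.]
230 260 w [537. -69. 112.] tool [ 11.  -9. -35.]
230 268 w [537. -69. 118.] tool [ 11.  -9. -41.]
230 276 w [537. -69. 124.] tool [ 11.  -9. -47.]
230 284 w [538. -69. 129.] tool [ 11.  -8. -52.]
230 292 w [538. -69. 134.] tool [ 11.  -8. -57.]
230 300 w [538. -70. 137.] tool [ 10.  -8. -60.]
230 308 w [539. -69. 143.] tool [ 11.  -7. -66.]
230 316 w [540. -54. 1
[... 671 characters left out ...]
-10.]
254 244 w [547. -70.  95.] tool [ 10.   1. -18.]
254 252 w [547. -70. 103.] tool [ 10.   1. -27.]
254 260 w [547. -73. 105.] tool [  7.   1. -28.]
254 268 w [547. -77. 104.] tool [  2.   1. -28.]
254 276 w [547. -81. 106.] tool [ -1.   1. -29.]
254 284 w [548. -85. 106.] tool [ -6.   1. -29.]
254 292 w [548. -89. 105.] tool [-10.   1. -29.]
254 300 w [548. -90. 110.] tool [-11.   1. -33.]
254 308 w [548. -94. 111.] tool [-15.   1. -34.]
254 316 w [546. -53. 165.] tool [ 27.   1. -88.]
254 324 w [546. -54. 168.] tool [ 26.   1. -91.]
tip px [0, 0, 0.017] [252.63160228 229.6182469 ]
tip px [0.009, 0, 0.017] [252.62130355 215.61927113]
tip px [-0.009, 0, 0.017] [252.64159452 243.20061079]
```

View pics/w3.png

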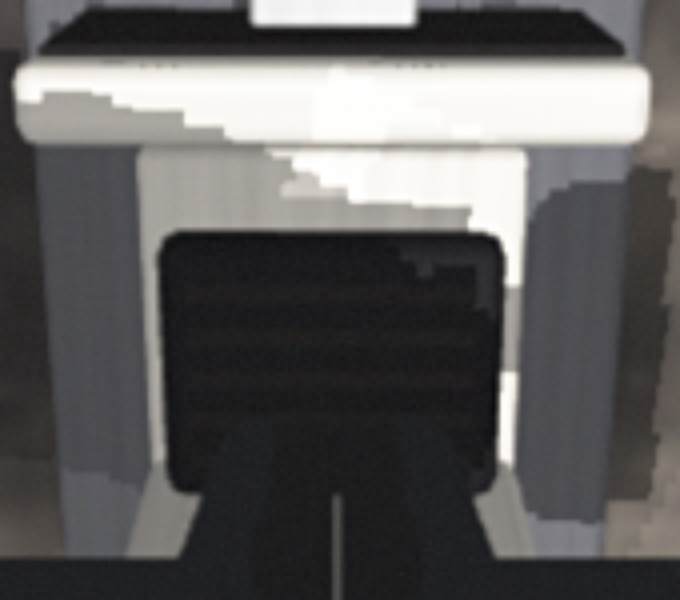

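```bash
python3 - <<'E'
from h import *
t=np.array(status.current_tool_pos()); xc=np.array([np.sin(.054),-np.cos(.054),0])
ctrl.movel(list(t-.006*xc),v=.05)
t=np.array(status.current_tool_pos()); ctrl.movel([t[0],t[1],.150],v=.1)
T=toolT(); print(T[:3,3].round(4))
for cam in("scene","top","wrist"):
    im,d=snapshot(cam); P=cloud(cam,d,None if cam!="wrist" else T)
    Q=(np.c_[P.reshape(-1,3),np.ones(384*512)]@np.linalg.inv(T).T)[:,:3]
    m=(abs(Q[:,0])<.02)&(abs(Q[:,1])<.03)&(Q[:,2]<.045)&(Q[:,2]>-.05)&(d.ravel()>0)
    q=Q[m]; print(cam,m.sum())
    if m.sum():
        print(np.histogram(q[:,2]*1e3,bins=np.arange(-50,46,5)))
        for lo,hi in((-20,-10),(-5,5),(5,12),(12,18),(18,30)):
            s=q[(q[:,2]*1e3>lo)&(q[:,2]*1e3<hi)]*1e3
            if len(s): print(lo,hi,s.min(0).round(),s.max(0).round(),len(s))
    if cam=="scene": cv2.imwrite("pics/s4.png",cv2.resize(im[120:250,190:320],(600,600),interpolation=cv2.INTER_CUBIC)[...,::-1])
print(status.current_time_s())
E
```

```text
[ 0.5458 -0.0732  0.1494]
scene 271
(array([24, 32, 31, 24, 28, 24, 26, 17,  1,  0,  0,  0,  0,  0,  0,  0,  0,
       32, 32]), array([-50, -45, -40, -35, -30, -25, -20, -15, -10,  -5,   0,   5,  10,
        15,  20,  25,  30,  35,  40,  45]))
-20 -10 [ -4. -16. -20.] [ 13.  13. -10.] 43
top 0
wrist 3298
(array([371, 376, 461, 464, 472, 326, 298, 209,  55,   0,   0,   0,   0,
         0,   0,   0,   0, 112, 154]), array([-50, -45, -40, -35, -30, -25, -20, -15, -10,  -5,   0,   5,  10,
        15,  20,  25,  30,  35,  40,  45]))
-20 -10 [  9. -14. -20.] [ 12.  15. -10.] 507
11.0
```

View pics/s4.png

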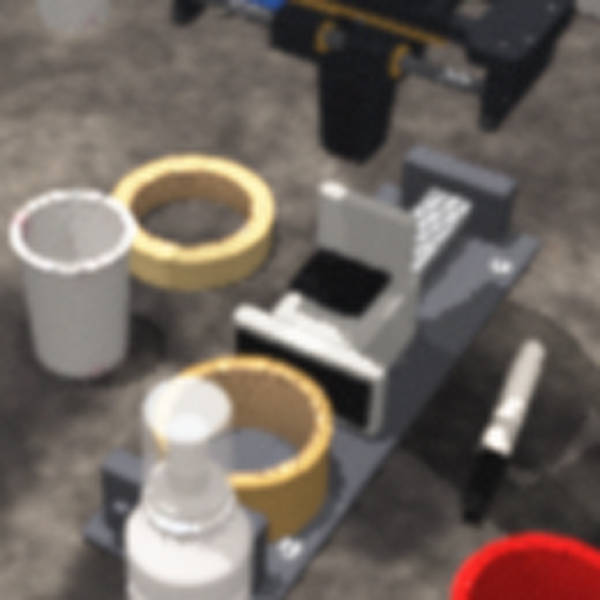

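The fingertip actually ends about 8 mm behind the TCP, not 17 mm ahead, so it never reached the paddle. Before going lower I'll check that the gripper's body clears the push plate.

```bash
python3 - <<'E'
from h import *
T=toolT()
for cam in("scene","wrist"):
    im,d=snapshot(cam); P=cloud(cam,d,None if cam!="wrist" else T)
    Q=(np.c_[P.reshape(-1,3),np.ones(384*512)]@np.linalg.inv(T).T)[:,:3]*1e3
    m=(abs(Q[:,0])<45)&(abs(Q[:,1])<110)&(Q[:,2]<25)&(Q[:,2]>-140)&(d.ravel()>0); q=Q[m]
    print(cam,"lowest z by |y| band, x range")
    for lo in range(-110,110,10):
        s=q[(q[:,1]>=lo)&(q[:,1]<lo+10)]
        if len(s):
            k=s[s[:,2]>s[:,2].max()-6]; print(lo,s[:,2].max().round(),"x",k[:,0].min().round(),k[:,0].max().round(),len(s))
    for lo in (13,18,23,28,33):
        s=q[(q[:,0]>=lo)&(q[:,0]<lo+5)&(abs(q[:,1])<32)]
        if len(s): print("x",lo,"zmax",np.percentile(s[:,2],98).round(),len(s))
E
```

```text
scene lowest z by |y| band, x range
-100 -98.0 x -30.0 36.0 115
-90 -74.0 x -28.0 37.0 201
-80 -77.0 x 32.0 32.0 120
-70 -86.0 x 22.0 30.0 79
-60 -86.0 x 22.0 28.0 78
-50 -85.0 x 23.0 29.0 184
-40 -72.0 x -6.0 3.0 138
-30 -70.0 x 12.0 15.0 128
-20 -12.0 x -6.0 14.0 223
-10 -11.0 x 10.0 12.0 143
0 -9.0 x 9.0 14.0 230
10 -14.0 x 10.0 11.0 144
20 -79.0 x 33.0 36.0 79
30 -83.0 x 26.0 34.0 50
40 -86.0 x -23.0 29.0 75
50 -87.0 x -23.0 29.0 64
60 -85.0 x -22.0 29.0 125
70 -74.0 x -19.0 36.0 178
80 -77.0 x 35.0 36.0 114
90 -113.0 x -32.0 33.0 16
x 13 zmax -14.0 41
x 18 zmax -94.0 171
x 23 zmax -86.0 275
x 28 zmax -78.0 61
x 33 zmax -79.0 147
wrist lowest z by |y| band, x range
-80 -72.0 x -14.0 8.0 700
-70 -84.0 x 19.0 28.0 451
-60 -85.0 x 19.0 28.0 1310
-50 -84.0 x 19.0 28.0 1473
-40 -78.0 x 34.0 35.0 1134
-30 -78.0 x 33.0 35.0 4861
-20 -11.0 x 10.0 12.0 5187
-10 -8.0 x 7.0 11.0 4944
0 -8.0 x 7.0 11.0 4556
10 -11.0 x 10.0 12.0 5327
20 -78.0 x 33.0 35.0 4864
30 -78.0 x 33.0 35.0 1360
40 -85.0 x 19.0 28.0 1302
50 -85.0 x 19.0 28.0 1301
60 -84.0 x 19.0 28.0 734
70 -73.0 x -13.0 22.0 899
x 13 zmax -91.0 1478
x 18 zmax -90.0 4988
x 23 zmax -86.0 5314
x 28 zmax -84.0 4337
x 33 zmax -79.0 9951
```

Clear: the body is 62 mm or more above the tips and the plate rises only 44 mm above them. I'll descend to real contact and push.

```bash
python3 - <<'E'
from h import *
xc=np.array([np.sin(.054),-np.cos(.054),0])
t=np.array(status.current_tool_pos())
ctrl.movel([t[0],t[1],.076],v=.1); ctrl.sleep(.1)
print(np.round(status.current_ft_force(),2))
h=ctrl.movel([t[0],t[1],.0605],v=.02,force_limit=12); ctrl.sleep(.1)
b=np.array(status.current_tool_pos()); f=np.array(status.current_ft_force()); print(h,b.round(4),f.round(2))
if f[2]<3 : raise SystemExit("no contact")
h=ctrl.movel(list(b+.03*xc),v=.03,force_limit=15); ctrl.sleep(.1)
print(h,np.round(status.current_tool_pos(),4),np.round(status.current_ft_force(),2),status.current_time_s())
E
```

```text
[-0.6  -0.07  0.27]
False [ 0.5461 -0.0732  0.0607] [-0.65 -0.08  3.94]
False [ 0.5477 -0.1032  0.0607] [-0.44 -1.19  4.  ] 14.3667
```

```bash
python3 - <<'E'
from h import *
xc=np.array([np.sin(.054),-np.cos(.054),0])
b=np.array(status.current_tool_pos()); b[2]=.0585
ctrl.movel(list(b),v=.02,force_limit=15); print(np.round(status.current_ft_force(),2))
h=ctrl.movel(list(b+.1*xc),v=.05,force_limit=12); ctrl.sleep(.1)
t=np.array(status.current_tool_pos()); print(h,t.round(4),np.round(status.current_ft_force(),2))
if h:  # firm up against the stop
    h=ctrl.movel(list(t+.006*xc),v=.01,force_limit=15); ctrl.sleep(.1)
    print(h,np.round(status.current_tool_pos(),4),np.round(status.current_ft_force(),2))
T=toolT(); im,d=snapshot("wrist"); cv2.imwrite("pics/w5.png",im[...,::-1]); im,_=snapshot("scene")
cv2.imwrite("pics/s5.png",cv2.resize(im[120:250,190:320],(600,600),interpolation=cv2.INTER_CUBIC)[...,::-1])
print(status.current_time_s())
E
```

```text
[-0.26 -0.5   5.41]
True [ 0.5516 -0.1769  0.0585] [-0.14  3.5   4.7 ]
True [ 0.5516 -0.1766  0.0585] [-0.12  1.71  4.05]
16.6583
```

View pics/s5.png

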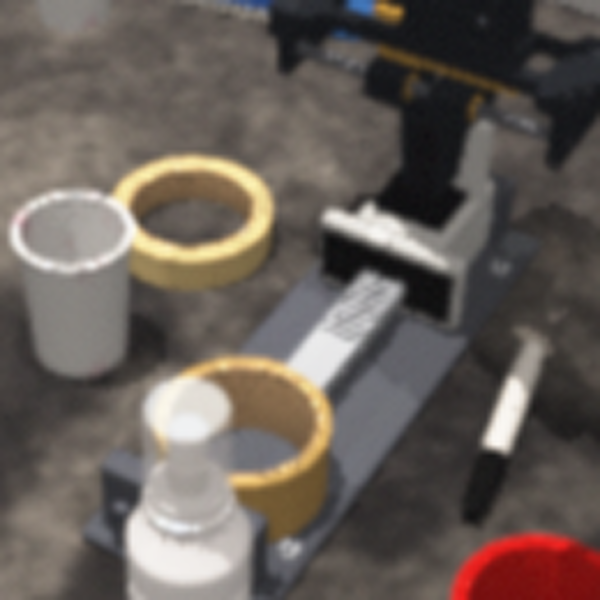

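The scene view shows the jaw back at the end stop and the roll still at (250,450) in the crop. I'll press once more, lift straight up and check.

```bash
python3 - <<'E'
from h import *
xc=np.array([np.sin(.054),-np.cos(.054),0]); t=np.array(status.current_tool_pos())
h=ctrl.movel(list(t+.004*xc),v=.02,force_limit=22)
t=np.array(status.current_tool_pos()); print(h,t.round(4),np.round(status.current_ft_force(),2))
ctrl.movel([t[0],t[1],.16],v=.12)
ctrl.reach([.535,-.10,.30],quat(.054))
T=toolT(); im,d=snapshot("wrist"); cv2.imwrite("pics/w6.png",im[...,::-1])
for s in ("paddle_top","push_face"):
    for r in spotter.spot_point("wrist",s)[:1]: print(s,np.round(r["pixel"]),np.round(world("wrist",r["pixel"],d,T),4))
P=cloud("wrist",d,T); z=P[...,2]
for lo,hi,nm in((.105,.12,"plate top"),(.065,.085,"paddle"),(.053,.062,"jaw/fixed")):
    m=((z>lo)&(z<hi)&(d>0)).astype(np.uint8); n,l,s,c=cv2.connectedComponentsWithStats(m)
    for k in 1+np.argsort(-s[1:,4])[:3]: print(nm,s[k,:5],np.round(P[l==k].mean(0),4),[np.round(a,4) for a in cv2.minAreaRect(P[l==k][:,:2].astype(np.float32))])
print(status.current_time_s(),np.round(status.current_ft_force(),2))
E
```

```text
True [ 0.5515 -0.1764  0.0586] [-0.23  2.87  5.42]
paddle_top [267. 206.] [ 0.5559 -0.1661  0.075 ]
push_face [264. 228.] [ 0.5527 -0.1874  0.095 ]
plate top [241 232  29   6  86] [ 0.542  -0.1882  0.1083] [array([ 0.5414, -0.1887]), array([0.0046, 0.0335]), np.float64(89.3328)]
plate top [271 232  17   9  85] [ 0.5725 -0.1882  0.1092] [array([ 0.57  , -0.1899]), array([0.0084, 0.0194]), np.float64(89.1851)]
plate top [388 379   4   5   8] [ 0.7462 -0.4115  0.1071] [array([ 0.7462, -0.4117]), array([0.0009, 0.0069]), np.float64(50.2835)]
paddle [ 242  190   44   36 1286] [ 0.551  -0.1684  0.0745] [array([ 0.5509, -0.1677]), array([0.0556, 0.0442]), np.float64(3.2116)]
paddle [379  50  40  57 606] [ 0.6992 -0.0039  0.0755] [array([ 0.6907, -0.0051]), array([0.0367, 0.0583]), np.float64(5.884)]
paddle [481 272  31  36 433] [ 0.8775 -0.2662  0.0744] [array([ 0.8806, -0.2704]), array([0.0567, 0.0217]), np.float64(65.5472)]
jaw/fixed [ 227    0   79   79 1278] [0.5421 0.0271 0.0545] [array([0.5418, 0.028 ]), array([0.0889, 0.0811]), np.float64(3.1504)]
jaw/fixed [ 229  172   70   47 1152] [ 0.5491 -0.1413  0.0566] [array([ 0.5509, -0.1574]), array([0.0897, 0.0619]), np.float64(3.5618)]
jaw/fixed [378  53  30  52 219] [ 0.6994 -0.0047  0.0575] [array([ 0.6934, -0.0067]), array([0.0559, 0.0279]), np.float64(88.8583)]
18.7083 [0.71 0.48 0.12]
```

View pics/w6.png

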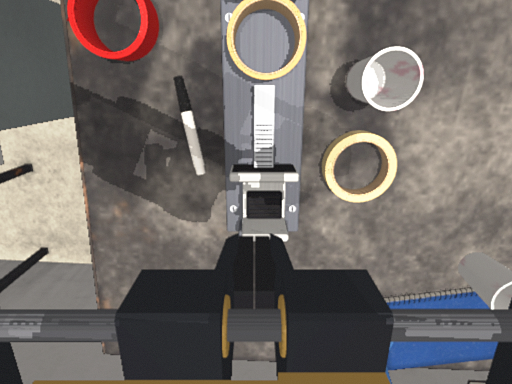

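```bash
python3 - <<'E'
from h import *
ctrl.reach([.545,-.17,.27],quat(.054,True))
T=toolT(); im,d=snapshot("wrist"); np.savez("w7.npz",d=d,T=T)
i=camera_info("wrist"); f=192/np.tan(np.radians(i["vertical_fov"])/2); W=np.linalg.inv(T@i["T_tool_cam"])
q=W@[.5513,-.19,.05,1]; u,v=(q[:2]/q[2]*f+[i["cx"],i["cy"]]).astype(int); print(u,v)
u0,v0=np.clip(u-75,0,362),np.clip(v-75,0,234)
cv2.imwrite("pics/w7.png",cv2.resize(im[v0:v0+150,u0:u0+150],(600,600),interpolation=cv2.INTER_CUBIC)[...,::-1])
P=cloud("wrist",d,T); A=np.array([[np.sin(.054),-np.cos(.054)],[np.cos(.054),np.sin(.054)]])
c=np.array([.546,-.0652]); L=(P[...,:2]-c)@A.T
for yy in (-.02,0,.02):   # profile along clamp x
    m=(abs(L[...,1]-yy)<.002)&(L[...,0]>.05)&(L[...,0]<.19); s=np.c_[L[...,0][m],P[...,2][m]]*1e3; s=s[s[:,0].argsort()]
    b=(s[:,0]//4).astype(int); print(yy,[(int(k*4),int(s[b==k,1].max()),int(s[b==k,1].min())) for k in np.unique(b)])
print(status.current_time_s())
E
```

```text
249 137
-0.02 [(60, 51, 50), (64, 57, 55), (68, 59, 55), (72, 57, 54), (76, 57, 56), (80, 73, 73), (84, 75, 73), (88, 75, 73), (92, 76, 73), (96, 75, 72), (100, 75, 72), (104, 74, 72), (108, 75, 72), (112, 311, 73), (116, 311, 311), (120, 371, 109), (124, 368, 110), (128, 368, 106), (132, 368, 93), (136, 368, 93), (140, 96, 93), (144, 96, 44), (148, 50, 45), (152, 50, 48), (156, 50, 48), (160, 50, 48), (164, 50, 5), (168, 6, 0), (172, 0, -3), (176, 0, -1), (180, 0, -3), (184, 0, -1), (188, 0, -2)]
0 [(48, 33, 31), (52, 34, 32), (60, 51, 49), (64, 58, 55), (68, 58, 56), (72, 58, 54), (76, 58, 56), (80, 73, 73), (84, 76, 72), (88, 76, 73), (92, 346, 72), (96, 349, 72), (100, 352, 73), (104, 355, 73), (108, 359, 73), (112, 362, 73), (116, 367, 356), (120, 370, 108), (124, 367, 109), (128, 367, 109), (132, 367, 54), (136, 367, 55), (140, 57, 55), (144, 57, 44), (148, 50, 46), (152, 50, 47), (156, 50, 47), (160, 50, 47), (164, 49, 6), (168, 7, -2), (172, 0, -2), (176, 0, -1), (180, 0, -1), (184, 0, -2), (188, -1, -2)]
0.02 [(60, 50, 50), (64, 58, 55), (68, 58, 56), (72, 57, 54), (76, 58, 56), (80, 74, 73), (84, 75, 72), (88, 75, 73), (92, 75, 72), (96, 75, 73), (100, 74, 73), (104, 76, 73), (108, 75, 73), (112, 75, 73), (116, 367, 365), (120, 370, 107), (124, 368, 110), (128, 368, 108), (132, 368, 93), (136, 368, 93), (140, 95, 93), (144, 95, 45), (148, 49, 45), (152, 49, 47), (156, 50, 46), (160, 50, 47), (164, 49, 6), (168, 7, -2), (172, 0, -2), (176, 0, -2), (180, 1, -2), (184, 0, -2), (188, 0, -2)]
21.325
```

View pics/w7.png

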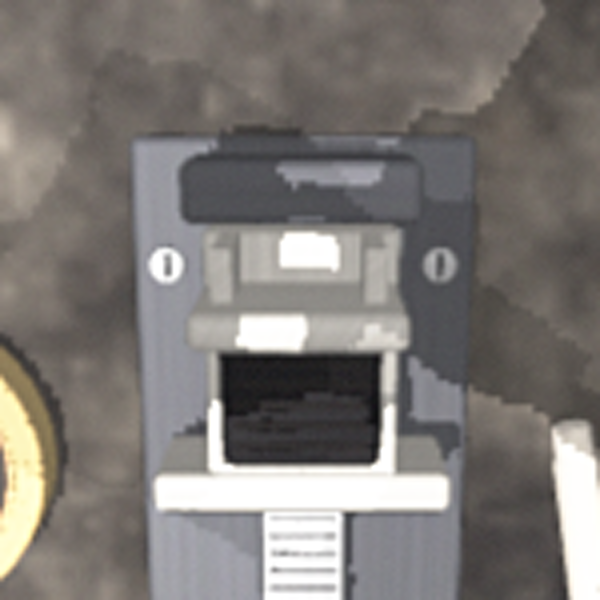

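The close-up shows the jaw's rear block against the end stop at about (300,225), within roughly 1 mm. The paddle has sprung back up, reading about 75 mm. The arm is clear, so I'm handing in.

```bash
python3 - <<'E'
from h import *
im,_=snapshot("scene"); a=cv2.imread("pics/scene0.png")
df=cv2.absdiff(cv2.cvtColor(im,cv2.COLOR_RGB2GRAY),cv2.cvtColor(a,cv2.COLOR_BGR2GRAY))
for n,(u0,v0,u1,v1) in dict(tape=(236,198,262,236),mask=(214,154,250,172),cup=(193,160,219,202),mist=(216,203,246,280),marker=(290,194,308,232)).items(): print(n,df[v0:v1,u0:u1].mean().round(1))
ctrl.finish_job(); print(status.current_time_s())
E
```

```text
tape 12.3
mask 5.5
cup 5.1
mist 5.2
marker 8.6
the job is handed in; nothing more can be done
the job is handed in; nothing more can be done
```

The clamp is open and the job is handed in. I pressed the release paddle down with the closed fingertips and held it while I pushed the jaw back until it stopped hard. Then I lifted straight off. I never grasped the tape roll or pushed on it.

- **Jaw position:** in the final close-up the jaw sits against the end stop, within about 1 mm. My estimate of its travel is 0.110 m, give or take 2 mm.
- **Release:** the paddle sprang back up after I let go. It measures about 75 mm high rather than 78, which is consistent with the pawl resting on a tooth.
- **Robot:** the arm finished clear of everything, with no force on it beyond sensor noise. The last clock reading, just before hand-in, was 21.3 s.
- **Other things on the bench:** the before-and-after pictures look the same. The pixel difference was small for the masking tape, cup and bottle, and somewhat larger for the tape roll (12) and the marker (9). I took these to be changed shadows and the opened jaw next to the roll, but did not measure those two positions separately.

**Disagreement with the spec:** the fingertips end about 8 mm behind the reported TCP, not 17 mm ahead of it as stated. Because of that, my first two presses never reached the paddle. They only pushed the jaw a few mm against the locked ratchet, within its play, with the force limits at 12 and 15 N. I measured the real offset with the cameras and then repeated the press properly.

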